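Pause the slide stainer and hold its vapour lid at the pointer

ROBOT

A 7-joint arm with a two-finger parallel gripper is mounted at the origin on the work surface. World frame = base frame: x ahead of the robot, y to its left, z up, the work surface at z = 0. Lengths are in m, angles in rad, forces in N, time in s.
With the tool pointing down it reaches from about 0.375 to 0.925 m from the base axis. Payload 3.1 kg.
Tool frame: the origin (TCP) lies on the centre line of the jaws, within the pads' length; the fingertips stand 19 mm ahead of it and the grasp point (between the pads) is the TCP; z points along the fingers, y is the direction in which the jaws open and shut (so a half turn about z gives the same grasp; the last joint's range is limited). The gripper opens to 85 mm and grips with 20 to 120 N. Pads are 22 mm wide; open, the fingers measure 114 mm over their backs; the gripper's body (76 mm by 85 mm) begins 54 mm behind the grasp point. The pads swing forward as they close: fully open they stand 13 mm farther back than shut.
Start: joints at [1.004, 0.383, 0.044, 1.598, -0.018, 1.161, -0.05], TCP at [0.294, -0.58, 0.25] pointing down, gripper open.
Joint ranges: [-2.61, 2.61], [-0.41, 2.15], [-1.48, 1.57], [0, 2.5], [-1.57, 4.71], [0.05, 1.97], [-2.85, 2.85]. Speed limits (rad/s): [2.79, 2.79, 3.14, 3.14, 3.14, 3.14, 3.14].

INTERFACE

Orientations are given as a unit quaternion [w, x, y, z].
In Python, from rig import robot gives the robot as it stands.
- The arm moves only by the shell command python3 -m crank 'ROWS' [FORCE]. ROWS is JSON, a list of rows, each a list of 3 entries, a list of its own where there are three numbers: the gripper's target within -1 to 1 (fully open at 1, half-way at 0, shut at -1), then the shift along the tool's x, y, z in mm, then the turn, a rotation vector about the tool's x, y, z in degrees. A call has 1 to 10 rows; each row shifts and turns the pose as measured when the row begins, along the tool's axes as they then stand; what a row does not reach is not made up. A row lasts 1/12 s, in which the tool goes at most 41.7 mm and 7.16 degrees, less where a joint would pass 70% of its speed; a pose out of reach is approached as far as the arm can. A call with a gripper value outside its range is refused whole. The fingers move at their own pace and stop on an object; FORCE is the grip in N (left out, the last holds). Time passes only in rows, so rows that do not move let the fingers close. It gives the time, the measured TCP pose, the force and the opening at its end, in the units of the state.
- robot.state(): the state, without advancing time (a new reading comes with each control period).
- robot.read_camera(name): name is "scene" or "top" or "wrist"; returns the picture (480x640x3 uint8, blue, green, red); there is no depth.
- robot.camera_model(name): a dict with "fx", "fy", "cx", "cy" (pixels), "R" (3x3) and "t" (3): a world point X has camera coordinates R X + t. Camera axes: x right, y down, z forward; pixel columns grow to the right and rows downward; lengths in m; the calibration is good to about 2 mm. A picture is of the moment at which its call begins: read the wrist's pose just before it. camera_model takes no time and is no camera call; for the wrist camera it gives the pose at the moment of the call.
- robot.job_done(): hands the job in, once; it reports no verdict.
The state is a dict: "time": time; "joints": joint angles; "joint_velocities": joint speeds; "joint_efforts": joint torques, N m; "position": TCP position; "tcp_rot": TCP orientation; "ft_force": force on the tool from outside, world axes, zero at the start; "ft_torque": the same for the moment, N m; "opening": finger opening in m.
Only numpy, scipy, OpenCV 4.12 (cv2) and the standard library are available. Lean on these libraries where they do the work, as an engineer would, in place of code of your own. Each camera call takes 0.05 s, during which the arm holds its last target. There are 200 camera calls.

TASK

The slide stainer is running and a colleague needs to look in without letting the vapours out: with the lid still shut, press and release its pause key (two bars), then its lid-release key (triangle over a bar), and never the start or stop key. Then lift the self-closing lid until its front edge is level with the black pointer on the left side rim, without swinging it well past the pointer, and hold it there, still: the job finishes with the gripper holding the lid up. Leave the pointer as it is set and do not disturb the things standing around.

Things in the scene. Friction and masses are not known exactly. Their poses are not given: they have to be found in the camera images.
- stainer: cream bench-top slide stainer, 360 deep (x) x 410 wide (y) mm, rim 118 mm high; does not shift. Origin: centre of underside; x from its front (key console) to its back, y to the operator's left. The console rises 0.30 rad towards the back: the keys' outward normal is (-0.29, 0, 0.96) in these axes. Clear side cheeks, 5 mm, stand up to 175 mm above the rim at y = -184 and +184 mm
- key_start_top (a point): top centre of the start key: a white square key 26 x 26 mm standing 11 mm proud of the console, sign: one triangle pointing sideways; leftmost of the four. Keys are 46 mm apart along the stainer's y. Not to be pressed. Springy: it starts to move at 1.5 N and is fully down, 5 mm, at 4 N. Position is given with the key up.
- key_pause_top (a point): top centre of the pause key: a white square key 26 x 26 mm standing 11 mm proud of the console, sign: two parallel bars; second from the left. Springy: it starts to move at 1.5 N and is fully down, 5 mm, at 4 N. Position is given with the key up.
- key_stop_top (a point): top centre of the stop key: a white square key 26 x 26 mm standing 11 mm proud of the console, sign: a filled square; third from the left. Not to be pressed. Springy: it starts to move at 1.5 N and is fully down, 5 mm, at 4 N. Position is given with the key up.
- key_lid_top (a point): top centre of the lid-release key: a white square key 26 x 26 mm standing 11 mm proud of the console, sign: triangle over a bar; fourth from the left, next to the display. Springy: it starts to move at 1.5 N and is fully down, 5 mm, at 4 N. Position is given with the key up.
- key_start (a joint): travel of the start key, m, 0 up, 0.005 fully down
- key_pause (a joint): travel of the pause key, m, 0 up, 0.005 fully down
- key_stop (a joint): travel of the stop key, m, 0 up, 0.005 fully down
- key_lid (a joint): travel of the lid-release key, m, 0 up, 0.005 fully down
- lid (a joint): lid angle, rad: 0 shut, grows as the front edge rises (to 1.2). Lid: cream frame 190 x 350 x 12 mm with clear window, about 0.6 kg. Hinge springs and weight shut it when let go: 6 to 8 N at the handle near shut; at 0.6 rad 9 to 11 N along its arc, or 13 to 16 N straight up. The keys only signal: nothing locks the lid
- lid_hinge (a point): middle of the lid's hinge axis, at the back of the lid, 126 mm above the table; the axis lies along the stainer's y
- lid_handle (a point): centre of the lid's handle: a round steel bar 12 mm thick, 116 mm long between posts, along the stainer's y, near the lid's front edge, its centre 36 mm above the lid's top face (30 mm free beneath). From the hinge axis it lies 172 mm forward and 42 mm up when shut, and turns with the lid
- lid_front (a point): middle of the lid's front edge, half-way through its thickness, 196 mm from the hinge axis; axes turn with the lid
- pointer_tip (a point): inner end of the pointer: a black 20 mm clamp block with thumb screw on the curved steel rim of the left side cheek, its 5 mm black blade reaching inwards along y just in front of the path of the lid's front edge (205 mm from the hinge axis). Axes turn about the hinge axis with it; own z is the way the lid's edge moves in opening
- pointer (a joint): angle of the pointer about the hinge axis, rad; the lid's front edge is level with it when joint lid has the same value. It stands somewhere from 0.42 to 0.68
- forceps: steel forceps, 120 mm long, lying in front of the stainer. Origin: centre of its underside. Bystander
- marker: black marker pen, 136 mm long, lying in front of the stainer. Origin: centre of its underside. Bystander
- mailer: flat white plastic slide mailer, 34 x 88 x 18 mm, on the stainer's rear housing. Origin: centre of its underside. Bystander
- slide_rack: steel rack of upright glass slides, 76 x 100 x 33 mm, standing left of the stainer. Origin: centre of its underside. Bystander
- reagent: amber bottle, 68 mm across, 150 mm high, standing right of the stainer. Origin: centre of its underside. Bystander
- cassettes: pair of white tissue cassettes, 28 x 40 x 12 mm, lying left of the stainer. Origin: centre of its underside. Bystander
- jar: small clear jar with white cap, 60 mm across, 75 mm high, standing right of the stainer. Origin: centre of its underside. Bystander

How it is judged:
By the outcome, as a careful person would: the job done as asked, in the order asked, and still so for the second after the job is handed in, while the arm keeps its last pose, push and grip.
It also fails if it takes over 54 s, if anything falls off the work surface, if the arm or the gripper's body presses on something with over 40 N, if the wrist force passes 120 N, or if a joint passes its speed limit or range.

## Working session

There is one attempt and no reset: what is moved stays moved. The work goes in short steps, Python scripts to look and compute and a shell command to move; the robot and the scene stay as the last step left them, time stands still between calls to the robot, and variables do not carry over. Pictures are saved under pics/ and viewed, about 8 in all and at most 12, crops included, and the job is handed in when it is done.

```bash
mkdir -p pics; ls
python3 - <<'E'
from rig import robot
import cv2,json,numpy as np
for n in("scene","top"):
    cv2.imwrite(f"pics/{n}0.png",robot.read_camera(n)); m=robot.camera_model(n); print(n,{k:np.round(v,4).tolist() for k,v in m.items()})
print(robot.state())
E
```

```text
pics
scene {'fx': 615.7787, 'fy': 615.7787, 'cx': 319.9635, 'cy': 237.0307, 'R': [[0.6235, 0.7818, -0.0075], [0.485, -0.3944, -0.7805], [-0.6132, 0.483, -0.6251]], 't': [-0.3631, -0.2004, 1.5565]}
top {'fx': 527.9177, 'fy': 527.9177, 'cx': 324.7119, 'cy': 242.1253, 'R': [[0.0117, -0.9999, 0.0048], [-0.9965, -0.0121, -0.0823], [0.0823, -0.0038, -0.9966]], 't': [-0.0071, 0.5823, 1.1014]}
{'time': 0.1, 'joints': array([ 1.0042317 ,  0.38378228,  0.04382176,  1.5994156 , -0.0179293 ,
        1.16118899, -0.04986423]), 'joint_velocities': array([-1.19227863e-03, -2.68900938e-03, -1.46129303e-03, -3.97592304e-03,
       -9.47823686e-05,  4.36033988e-04,  9.12703922e-04]), 'joint_efforts': array([ 2.95717582e-03, -4.34726644e+01,  1.02936152e+00, -2.50454271e+01,
        1.08671846e-02,  5.48902637e-03,  2.89947650e-05]), 'position': array([ 0.29331227, -0.57915445,  0.24899433]), 'tcp_rot': array([-1.15634226e-03,  9.72643604e-01,  2.32299326e-01, -3.24822244e-04]), 'ft_force': array([-1.04743064, -0.64076427,  0.91139478]), 'ft_torque': array([ 0.00240953, -0.05285215, -0.03289334]), 'opening': 0.0855531645822366}
```

View pics/scene0.png

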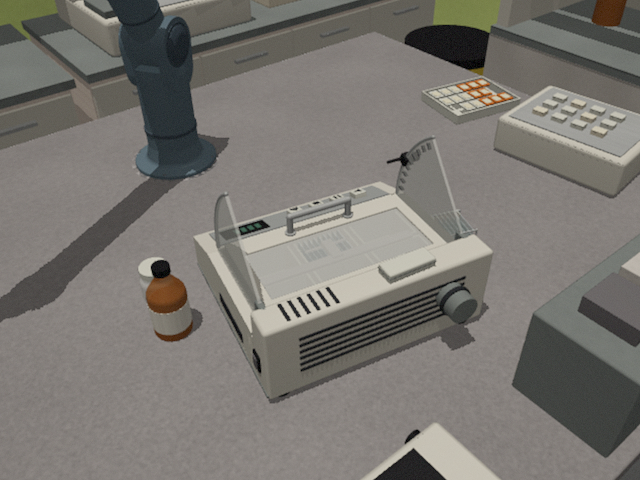

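View pics/top0.png

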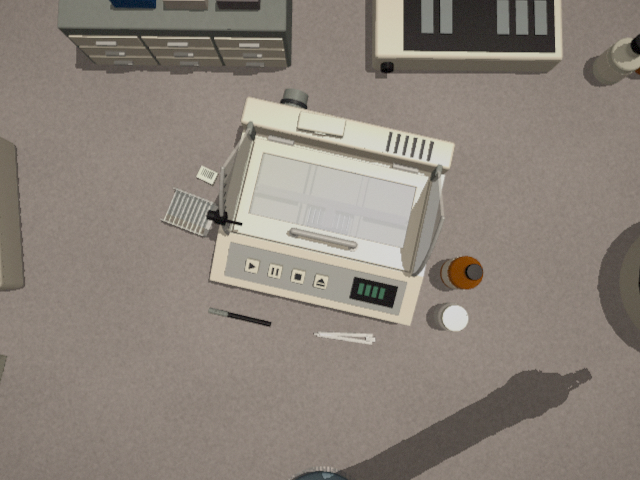

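The scene view shows the stainer ahead of the robot. In the top view the keys, left to right, are at about (252,266) start, (275,272) pause, (298,277) stop and (321,283) lid. The handle runs from (293,233) to (353,246), and the pointer blade ends at (241,223). Next I'll take enlarged crops.

Run:
```python
import cv2,numpy as np
t=cv2.imread("pics/top0.png");s=cv2.imread("pics/scene0.png")
c=lambda im,x,y,w,h,k:cv2.resize(im[y:y+h,x:x+w],None,fx=k,fy=k,interpolation=cv2.INTER_CUBIC)
cv2.imwrite("pics/c1.png",c(t,205,200,160,100,5))
cv2.imwrite("pics/c2.png",c(s,280,130,190,110,4))
hsv=cv2.cvtColor(t,cv2.COLOR_BGR2HSV)
for u,v in((252,266),(275,272),(298,277),(321,283)):
    print(t[v,u-10:u+11].min(1), t[v-4,u-10:u+11].min(1))
```

```text
[146 147 147 152 177 180 152  86  52  44  47  47  99 162 178 181 147 131
 144 147 147] [148 145 147 109 163 177 181 165 158 177 179 182 179 182 182 181 180 133
 132 145 147]
[149 145 134 164 176 181 115  54 140 173 175 100  62 167 181 179 138 143
 146 146 147] [147 146 146 127 166 179 175 100  43 152 180 174 143 153 179 181 177 134
 142 148 148]
[149 146 108 156 177 178 122  57  48  45  47  50  48 151 179 179 143 143
 147 147 146] [147 146 146 109 168 180 180 129 126 128 154 157 170 172 180 181 178 142
 143 148 150]
[147 137 103 163 178 144 131 150 156 146 137 137 129 135 173 176 150 147
 147 143 148] [145 148 147 109 167 181 180 170 158 122  61  99 172 180 181 180 181 144
 142 148 148]
```

View pics/c1.png

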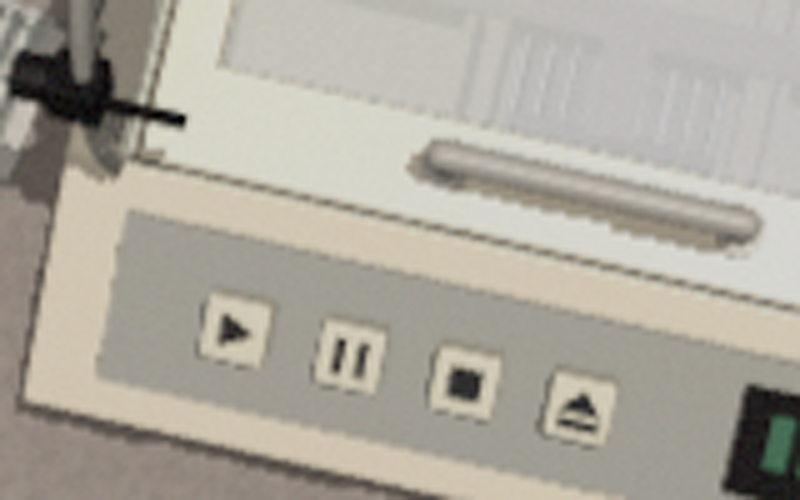

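View pics/c2.png

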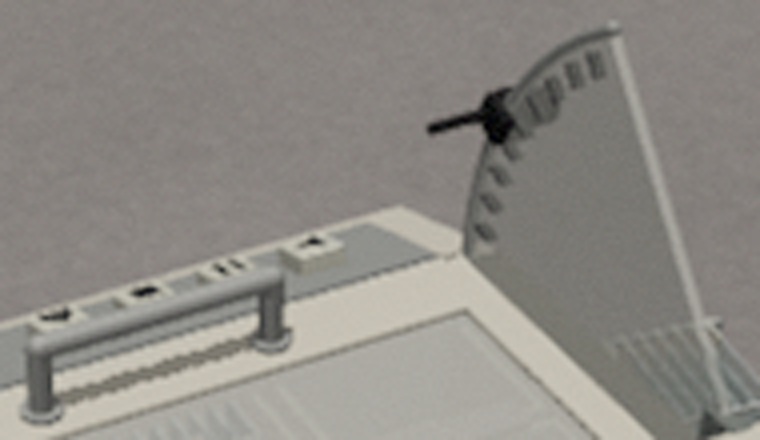

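Start, pause, stop and lid keys are confirmed by their signs. The blade tip is at top (242,224) and scene (387.5,162.3). The start key is at scene (358,190.5) and the pause key at (337,197).

```bash
cat > h.py <<'E'
from rig import robot
import numpy as np
from scipy.optimize import least_squares
from scipy.spatial.transform import Rotation as Rn
M={}
def cam(n): return M.setdefault(n,robot.camera_model(n))
def ray(m,u,v):
    R=np.array(m["R"]);t=np.array(m["t"]);d=R.T@[(u-m["cx"])/m["fx"],(v-m["cy"])/m["fy"],1]
    return -R.T@t,d/np.linalg.norm(d)
def plane(m,u,v,z): o,d=ray(m,u,v);return o+d*(z-o[2])/d[2]
def tri(obs):
    A=np.zeros((3,3));b=np.zeros(3);L=[ray(m,u,v) for m,u,v in obs]
    for o,d in L: P=np.eye(3)-np.outer(d,d);A+=P;b+=P@o
    X=np.linalg.solve(A,b);return X,[np.linalg.norm((np.eye(3)-np.outer(d,d))@(X-o)) for o,d in L]
E
python3 - <<'E'
from h import *
np.set_printoptions(precision=4,suppress=True)
T=cam("top");S=cam("scene")
a=plane(T,292.4,231.2,.168);b=plane(T,354.6,244.4,.168);print("handle",a,b,np.linalg.norm(a-b))
y=(a-b)[:2];y/=np.linalg.norm(y)
print("start",tri([(T,252,266.2),(S,358,190.5)]));print("pause",tri([(T,274.8,271.4),(S,337,197)]))
for z in(.08,.09,.1,.11):
    K=[plane(T,*p,z) for p in((252,266.2),(274.8,271.4),(298,276.4),(320.8,281.6))];print(z,np.linalg.norm(K[0]-K[3])/3,K[1])
yk=(K[0]-K[3])[:2];yk/=np.linalg.norm(yk)
print("yaw handle,keys",np.arctan2(-y[0],y[1]),np.arctan2(-yk[0],yk[1]))
yw=np.arctan2(-y[0]-yk[0],y[1]+yk[1]);x=np.array([np.cos(yw),np.sin(yw)])
H=(a+b)[:2]/2+.172*x;print("hinge",H,"yaw",yw)
P,r=tri([(T,242,224),(S,387.5,162.3)]);f=(H-P[:2])@x
print("tip",P,r,"lat",(P[:2]-H)@[-x[1],x[0]],"rad",np.hypot(f,P[2]-.126),"ang",np.arctan2(P[2]-.126,f))
for n,uv in(("top",(242,224)),("scene",(387.5,162.3))):
    def g(q):
        o,d=ray(cam(n),*uv);X=o+q[0]*d;return [(H-X[:2])@x-.205*np.cos(q[1]),X[2]-.126-.205*np.sin(q[1])]
    s=least_squares(g,[1.,.5]);o,d=ray(cam(n),*uv);print(n,s.x,s.cost,o+s.x[0]*d)
E
```

```text
handle [0.5901 0.0607 0.168 ] [ 0.5669 -0.0552  0.168 ] 0.1182416371751485
start (array([0.5264, 0.1418, 0.1175]), [np.float64(0.0008462805071053708), np.float64(0.0008462805071053503)])
pause (array([0.5164, 0.0967, 0.1163]), [np.float64(2.5835759415539712e-05), np.float64(2.5835759415595495e-05)])
0.08 0.04738635610585432 [0.5173 0.0999 0.08  ]
0.09 0.046941660670905265 [0.517 0.099 0.09 ]
0.1 0.0464969652359562 [0.5168 0.0981 0.1   ]
0.11 0.046052269801007156 [0.5165 0.0972 0.11  ]
yaw handle,keys -0.197783841791033 -0.20782705865935427
hinge [ 0.747  -0.0319] yaw -0.20280545022519364
tip [0.5973 0.1478 0.2149] [np.float64(0.0003814829999128614), np.float64(0.00038148299991300465)] lat 0.14589620781825616 rad 0.20327569360063752 ang 0.4524066254505444
top [0.9447 0.4648] 1.689295265462751e-27 [0.5967 0.1471 0.2179]
scene [1.1468 0.436 ] 5.081400888463478e-22 [0.5948 0.1509 0.2126]
```

Checks: key top heights come out at 0.111 from the 46 mm spacing and 0.117 by triangulation. The handle length measures 118 mm against 116 mm. The pointer radius measures 203 mm against 205 mm, which puts the pointer at roughly 0.45 rad, to be refined later. First I'll turn the tool (tool x = stainer y, tilted with the console) and shut it.

```bash
cat >> h.py <<'E'
np.set_printoptions(precision=4,suppress=True)
YAW=-0.203
B=Rn.from_euler('z',YAW)                       # stainer axes
def tool(tilt=0.):                              # tool x=stainer y, y=stainer x, z down; tilt about tool x
    return B*Rn.from_matrix(np.array([[0,1,0],[1,0,0],[0,0,-1.]]).T)*Rn.from_rotvec([tilt,0,0])
def now():
    s=robot.state();q=s["tcp_rot"];return s,s["position"],Rn.from_quat([q[1],q[2],q[3],q[0]])
def aim(p,R):
    s,x,r=now();print("shift mm now",r.inv().apply(p-x)*1e3,"in goal axes",R.inv().apply(p-x)*1e3,"turn deg",np.degrees((r.inv()*R).as_rotvec()),"F",s["ft_force"],"t",s["time"],"tool z",r.apply([0,0,1]))
LIDN=np.array([-.2896*np.cos(YAW),-.2896*np.sin(YAW),.957])
PAUSE=np.array([.5164,.0969,.114]); LIDK=PAUSE-.092*B.apply([0,1,0])
E
python3 - <<'E'
from h import *
print(LIDK,plane(cam("top"),320.8,281.6,.114))
aim(PAUSE+(.019+.03)*LIDN,tool(-.29))
E
```

```text
[0.4979 0.0068 0.114 ] [0.4976 0.0069 0.114 ]
shift mm now [ 493.4149 -510.8996   89.2812] in goal axes [707.1489  39.9851 103.8725] turn deg [-15.609    7.4107 -51.1436] F [-1.0474 -0.6408  0.9114] t 0.1 tool z [-0.0012  0.0021 -1.    ]
```

```bash
python3 -m crank '[[-1,[0,0,0],[-1.73,0.82,-5.68]],[-1,[0,0,0],[-1.73,0.82,-5.68]],[-1,[0,0,0],[-1.73,0.82,-5.68]],[-1,[0,0,0],[-1.73,0.82,-5.68]],[-1,[0,0,0],[-1.73,0.82,-5.68]],[-1,[0,0,0],[-1.73,0.82,-5.68]],[-1,[0,0,0],[-1.73,0.82,-5.68]],[-1,[0,0,0],[-1.73,0.82,-5.68]],[-1,[0,0,0],[-1.73,0.82,-5.68]],[-1,[0,0,0],[0,0,0]]]' 40
python3 - <<'E'
from h import *
aim(PAUSE+(.019+.03)*LIDN,tool(-.29))
E
```

```text
time: 0.93
position: [0.2926, -0.5733, 0.2404]
tcp_rot: [0.11, 0.752, 0.643, 0.096]
ft_force: [-1.0, -0.8, -0.5]
opening: 0.0002
shift mm now [697.2973  74.8601 107.7732] in goal axes [701.5978  44.1982  96.1751] turn deg [ 0.1146 -0.9401  2.5279] F [-0.9558 -0.7604 -0.4837] t 0.9333 tool z [ 0.2849 -0.0419 -0.9576]
```

```bash
python3 -m crank '[[-1,[20,0,0],[0,-0.5,1.3]],[-1,[38,0,0],[0,-0.4,1.2]],[-1,[38,3,0],[0,0,0]],[-1,[38,3,0],[0,0,0]],[-1,[38,3,0],[0,0,0]],[-1,[38,3,0],[0,0,0]],[-1,[38,3,0],[0,0,0]],[-1,[38,3,0],[0,0,0]],[-1,[38,3,0],[0,0,0]],[-1,[38,3,0],[0,0,0]]]'
python3 - <<'E'
from h import *
aim(PAUSE+(.019+.03)*LIDN,tool(-.29))
E
```

```text
time: 1.77
position: [0.3903, -0.2208, 0.2437]
tcp_rot: [0.111, 0.783, 0.605, 0.087]
ft_force: [0.6, -0.3, -0.1]
opening: 0.0001
shift mm now [338.2902   3.1339  88.0219] in goal axes [336.59    19.7422  92.2788] turn deg [-0.3408  0.7111 -2.9104] F [ 0.6175 -0.313  -0.1029] t 1.7667 tool z [ 0.2717 -0.0684 -0.9599]
```

```bash
python3 -m crank '[[-1,[38,0,0],[0,0.3,-1.5]],[-1,[38,0,0],[0,0.3,-1.5]],[-1,[38,2,5],[0,0,0]],[-1,[38,2,10],[0,0,0]],[-1,[38,2,15],[0,0,0]],[-1,[38,2,15],[0,0,0]],[-1,[38,2,15],[0,0,0]],[-1,[36,2,15],[0,0,0]],[-1,[10,0,5],[0,0,0]],[-1,[0,0,0],[0,0,0]]]'
python3 - <<'E'
from h import *
aim(PAUSE+(.019+.03)*LIDN,tool(-.29))
E
```

```text
time: 2.6
position: [0.4847, 0.0732, 0.182]
tcp_rot: [0.115, 0.768, 0.624, 0.091]
ft_force: [-1.1, -0.0, -0.1]
opening: -0.0
shift mm now [29.7278  5.4067 23.5823] in goal axes [29.5944  5.5563 23.715 ] turn deg [ 0.2251  0.298  -0.1095] F [-1.0553 -0.0349 -0.0704] t 2.6 tool z [ 0.2827 -0.0635 -0.9571]
```

```bash
python3 -m crank '[[-1,[25,5,12],[0,0,0]],[-1,[6,1,8],[0.2,0.3,0]],[-1,[0,0,3],[0,0,0]],[-1,[0,0,0],[0,0,0]],[-1,[0,0,0],[0,0,0]]]'
python3 - <<'E'
from h import *
import cv2
aim(PAUSE+.019*LIDN,tool(-.29))
cv2.imwrite("pics/w1.png",robot.read_camera("wrist"))
m=robot.camera_model("wrist")
for P in(PAUSE,LIDK):
    c=np.array(m["R"])@P+m["t"];print(m["fx"]*c[0]/c[2]+m["cx"],m["fy"]*c[1]/c[2]+m["cy"])
E
```

```text
time: 3.02
position: [0.5031, 0.0983, 0.1609]
tcp_rot: [0.113, 0.771, 0.62, 0.09]
ft_force: [-0.7, -0.8, 0.4]
opening: -0.0003
shift mm now [ 1.5168 -0.6921 29.7031] in goal axes [ 1.3519 -0.6903 29.7111] turn deg [-0.0285  0.3333 -0.6609] F [-0.6905 -0.8023  0.3767] t 3.0167 tool z [ 0.2784 -0.0632 -0.9584]
315.2978655441428 268.7080768819724
317.6117149585847 421.23349982533415
```

View pics/w1.png

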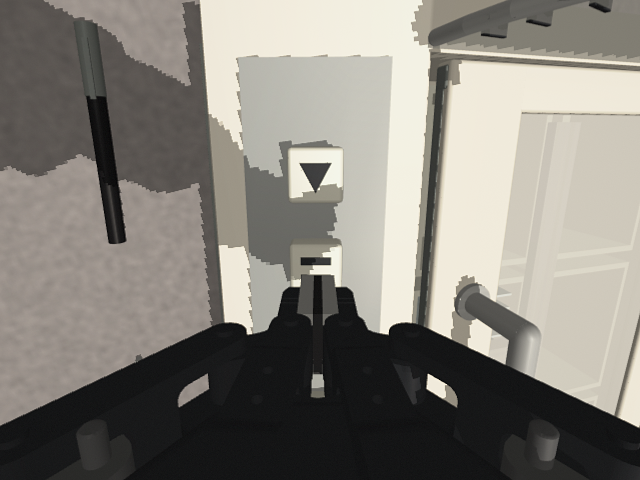

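The wrist view shows the start key at (315,174) and the pause key just under the fingertips. Its top edge is at row 240, which matches the predicted centre of (315,269). I'll approach and press while watching force.

```bash
python3 -m crank '[[-1,[1,-0.5,12],[0,0,0]],[-1,[0,0,10],[0,0,0]],[-1,[0,0,3],[0,0,0]],[-1,[0,0,0],[0,0,0]]]'
python3 - <<'E'
from h import *
aim(PAUSE+.019*LIDN,tool(-.29))
E
python3 -m crank '[[-1,[0,0,3],[0,0,0]],[-1,[0,0,0],[0,0,0]]]'
python3 - <<'E'
from h import *
aim(PAUSE+.019*LIDN,tool(-.29))
E
```

```text
time: 3.4
position: [0.5105, 0.0923, 0.139]
tcp_rot: [0.117, 0.773, 0.617, 0.089]
ft_force: [-0.7, 0.3, -0.6]
opening: 0.0001
shift mm now [ 5.7257 -2.7525  6.2014] in goal axes [ 5.6944 -2.6094  6.2914] turn deg [ 0.3441  0.7418 -1.0594] F [-0.6983  0.3384 -0.5774] t 3.4 tool z [ 0.283  -0.0715 -0.9565]
time: 3.57
position: [0.5115, 0.0906, 0.1369]
tcp_rot: [0.119, 0.774, 0.616, 0.089]
ft_force: [0.2, 0.2, 0.1]
opening: 0.0
shift mm now [ 7.1161 -3.4193  3.8166] in goal axes [ 7.1267 -3.2446  3.9472] turn deg [ 0.4322  0.8478 -1.1696] F [0.2012 0.1978 0.0673] t 3.5667 tool z [ 0.284  -0.0736 -0.956 ]
```

The tool drifts sideways, so I'll correct that before making contact.

```bash
python3 -m crank '[[-1,[9,-4,0],[0.3,0.6,-1]],[-1,[0,0,0],[0,0,0]],[-1,[0,0,0],[0,0,0]]]'
python3 - <<'E'
from h import *
aim(PAUSE+.019*LIDN,tool(-.29)); print(robot.state()["joint_velocities"])
E
python3 -m crank '[[-1,[1,0,3],[0,0,0]],[-1,[1,0,2],[0,0,0]]]'
python3 - <<'E'
from h import *
aim(PAUSE+.019*LIDN,tool(-.29));print(robot.state()["joint_velocities"])
E
```

```text
time: 3.82
position: [0.5101, 0.1008, 0.1368]
tcp_rot: [0.115, 0.768, 0.624, 0.091]
ft_force: [0.1, 0.3, -0.6]
opening: -0.0001
shift mm now [-2.5576  0.0313  4.8135] in goal axes [-2.5749  0.0445  4.8042] turn deg [ 0.222   0.2053 -0.1207] F [ 0.0788  0.2635 -0.6411] t 3.8167 tool z [ 0.283  -0.0619 -0.9571]
[-0.0077 -0.0054 -0.0198 -0.0005 -0.0148 -0.0126  0.0065]
time: 3.98
position: [0.5123, 0.1025, 0.1326]
tcp_rot: [0.115, 0.767, 0.624, 0.091]
ft_force: [-1.8, -3.4, 2.3]
opening: -0.0003
shift mm now [-4.6292 -0.4778  0.3056] in goal axes [-4.6298 -0.4841  0.2865] turn deg [ 0.3036  0.2672 -0.0976] F [-1.8495 -3.3542  2.2611] t 3.9833 tool z [ 0.2841 -0.0632 -0.9567]
[-0.0893  0.0579  0.0605 -0.0109  0.0994 -0.0013 -0.1007]
```

```bash
python3 -m crank '[[-1,[-2,0,3],[0,0,0]],[-1,[-1,0,3],[0,0,0]]]';python3 - <<'E'
from h import *
aim(PAUSE+.019*LIDN,tool(-.29))
E
python3 -m crank '[[-1,[-1,0,3],[0,0,0]],[-1,[0,0,3],[0,0,0]]]';python3 - <<'E'
from h import *
aim(PAUSE+.019*LIDN,tool(-.29))
E
```

```text
time: 4.15
position: [0.5137, 0.1021, 0.1292]
tcp_rot: [0.116, 0.767, 0.625, 0.092]
ft_force: [-28.0, -2.7, 52.0]
opening: 0.0001
shift mm now [-4.5807 -0.87   -3.3482] in goal axes [-4.565  -0.8914 -3.3641] turn deg [0.3799 0.2714 0.0108] F [-28.0136  -2.7215  51.9702] t 4.15 tool z [ 0.2853 -0.0636 -0.9563]
time: 4.32
position: [0.5136, 0.1024, 0.1295]
tcp_rot: [0.121, 0.766, 0.625, 0.086]
ft_force: [-21.8, -4.5, 38.3]
opening: 0.0003
shift mm now [-4.878  -0.7921 -2.9768] in goal axes [-4.825  -0.7983 -3.0604] turn deg [0.4321 1.0586 0.1953] F [-21.7831  -4.5067  38.3237] t 4.3167 tool z [ 0.2834 -0.0772 -0.9559]
```

Pause is fully down (a hard stop 5 mm after contact). I'll retract and move over to the lid key.

```bash
python3 -m crank '[[-1,[0,0,-10],[0,0,0]],[-1,[0,0,-20],[0,-0.6,0]],[-1,[-25,0,-5],[0,0,0]],[-1,[-35,0,0],[0,0,0]],[-1,[-30,0,0],[0,0,0]],[-1,[0,0,0],[0,0,0]],[-1,[0,0,0],[0,0,0]]]';python3 - <<'E'
from h import *
aim(LIDK+.019*LIDN,tool(-.29))
E
```

```text
time: 4.9
position: [0.4868, 0.0186, 0.1695]
tcp_rot: [0.126, 0.763, 0.628, 0.085]
ft_force: [0.9, 0.8, 0.1]
opening: -0.0001
shift mm now [-8.2982 -3.9564 38.1053] in goal axes [-9.3133 -3.3044 37.9324] turn deg [0.8231 1.4639 0.6885] F [0.9241 0.7926 0.0742] t 4.9 tool z [ 0.2885 -0.0854 -0.9537]
```

```bash
python3 -m crank '[[-1,[-9,-3,10],[0.8,1.4,0.7]],[-1,[0,0,10],[0,0,0]],[-1,[0,0,8],[0,0,0]],[-1,[0,0,0],[0,0,0]],[-1,[0,0,0],[0,0,0]]]';python3 - <<'E'
from h import *
aim(LIDK+.019*LIDN,tool(-.29))
E
```

```text
time: 5.32
position: [0.4915, 0.0094, 0.1408]
tcp_rot: [0.112, 0.767, 0.625, 0.092]
ft_force: [0.1, 0.7, 0.1]
opening: -0.0001
shift mm now [-1.3261 -1.3152  8.6307] in goal axes [-1.3132 -1.3061  8.6341] turn deg [ 0.0598 -0.0863  0.0038] F [0.1407 0.6714 0.1206] t 5.3167 tool z [ 0.2814 -0.0564 -0.9579]
```

```bash
python3 -m crank '[[-1,[-2,-1,4],[0,0,0]],[-1,[0,0,3],[0,0,0]],[-1,[0,0,2],[0,0,0]]]';python3 - <<'E'
from h import *
aim(LIDK+.019*LIDN,tool(-.29))
E
python3 -m crank '[[-1,[0,0,2],[0,0,0]],[-1,[0,0,1.5],[0,0,0]]]';python3 - <<'E'
from h import *
aim(LIDK+.019*LIDN,tool(-.29))
E
```

```text
time: 5.57
position: [0.4934, 0.009, 0.1322]
tcp_rot: [0.112, 0.766, 0.627, 0.093]
ft_force: [-1.2, -0.7, 3.2]
opening: -0.0
shift mm now [-1.2498 -0.7215 -0.1715] in goal axes [-1.2527 -0.7175 -0.167 ] turn deg [ 0.1206 -0.1349  0.1994] F [-1.1614 -0.6624  3.2444] t 5.5667 tool z [ 0.2825 -0.0557 -0.9576]
time: 5.73
position: [0.4943, 0.0088, 0.1299]
tcp_rot: [0.113, 0.766, 0.627, 0.091]
ft_force: [-19.1, 0.6, 33.8]
opening: 0.0003
shift mm now [-1.2995 -0.9029 -2.7026] in goal axes [-1.2995 -0.9006 -2.7033] turn deg [0.0723 0.0838 0.2493] F [-19.1207   0.5999  33.7727] t 5.7333 tool z [ 0.281  -0.0593 -0.9579]
```

The lid key is fully down. I'll release, retract, straighten up, open the gripper and go above the handle.

```bash
python3 -m crank '[[-1,[0,0,-10],[0,0,0]],[-1,[0,0,-25],[0,0,0]],[-1,[0,0,-30],[0,0,0]],[0.2,[0,0,-25],[5,0,0]],[0.2,[0,5,-10],[6,0,0]],[0.2,[0,10,0],[5.5,0,0]],[0.2,[0,10,0],[0,0,0]],[0.2,[0,0,0],[0,0,0]]]';python3 - <<'E'
from h import *
HC=np.array([.5785,.0028,.168])
aim(HC+[0,0,.06],tool(0)); print(robot.state()["opening"])
E
```

```text
time: 6.4
position: [0.4909, 0.0109, 0.2321]
tcp_rot: [0.001, 0.773, 0.634, -0.005]
ft_force: [0.2, 0.8, 0.2]
opening: 0.0509
shift mm now [ 9.2919 87.5108  3.591 ] in goal axes [ 9.7412 87.4381  4.1309] turn deg [-0.295   0.5389  0.3181] F [0.2017 0.8427 0.204 ] t 6.4 tool z [-0.0069 -0.0082 -0.9999]
0.05089836588325164
```

```bash
python3 -m crank '[[0.2,[3,28,0],[0,0,0]],[0.2,[3,32,0],[0,0.5,0.3]],[0.2,[3,22,0],[0,0,0]],[0.2,[1,5,0],[0,0,0]],[0.2,[0,0,0],[0,0,0]],[0.2,[0,0,0],[0,0,0]]]';python3 - <<'E'
from h import *
import cv2
HC=np.array([.5785,.0028,.168])
aim(HC,tool(0))
a=robot.read_camera("wrist");m=robot.camera_model("wrist")
for d in(-.058,0,.058):
    c=np.array(m["R"])@(HC+B.apply([0,d,0]))+m["t"];print(m["fx"]*c[0]/c[2]+m["cx"],m["fy"]*c[1]/c[2]+m["cy"])
cv2.imwrite("pics/w2.png",a)
E
```

```text
time: 6.9
position: [0.5765, 0.0047, 0.2281]
tcp_rot: [-0.003, 0.774, 0.633, -0.005]
ft_force: [0.0, -0.8, 0.4]
opening: 0.051
shift mm now [-1.2706  2.9417 60.1067] in goal axes [-1.4863  2.3623 60.1273] turn deg [-0.5557  0.2124  0.1532] F [ 0.0006 -0.8442  0.3709] t 6.9 tool z [-0.0102 -0.0017 -0.9999]
322.2252603242085 362.1827062583859
322.86580347390975 267.0833783589088
323.6148970044001 155.86793359655042
```

View pics/w2.png

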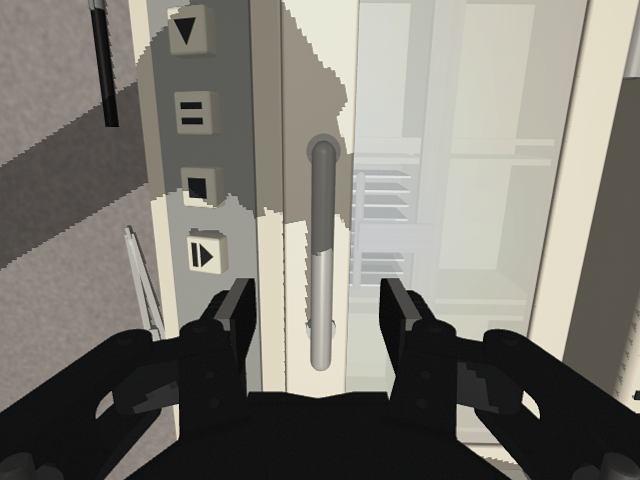

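The wrist view shows all keys up, and the bar spans (323,145) to (320,368) between the open fingers, as predicted. I'll descend and grip.

```bash
python3 -m crank '[[0.2,[-1,2,20],[0,0,0]],[0.2,[0,0,22],[0,0,0]],[0.2,[0,0,14],[0,0,0]],[0.2,[0,0,4],[0,0,0]],[0.2,[0,0,0],[0,0,0]]]';python3 - <<'E'
from h import *
aim(np.array([.5785,.0028,.168]),tool(0))
E
```

```text
time: 7.37
position: [0.5721, 0.0046, 0.1688]
tcp_rot: [0.0, 0.773, 0.635, -0.006]
ft_force: [-0.3, 0.1, -0.2]
opening: 0.0513
shift mm now [-0.4903  6.6443  0.7936] in goal axes [-0.4481  6.6422  0.8348] turn deg [-0.393   0.5368  0.4297] F [-0.3     0.1397 -0.2167] t 7.3667 tool z [-0.0086 -0.0078 -0.9999]
```

```bash
python3 -m crank '[[0.2,[0,7,1],[0,0.5,0.4]],[-0.3,[0,0,0],[0,0,0]],[-1,[0,0,0],[0,0,0]],[-1,[0,0,0],[0,0,0]],[-1,[0,0,0],[0,0,0]],[-1,[0,0,0],[0,0,0]]]' 60;python3 - <<'E'
from h import *
aim(np.array([.5785,.0028,.168]),tool(0)); print(robot.state()["opening"])
E
```

```text
time: 7.87
position: [0.5783, 0.0035, 0.1706]
tcp_rot: [-0.003, 0.775, 0.632, -0.003]
ft_force: [1.3, -0.1, -2.6]
opening: 0.0098
shift mm now [-0.6467  0.4017  2.6243] in goal axes [-0.6506  0.3808  2.6264] turn deg [-0.447   0.0797 -0.0362] F [ 1.3343 -0.1114 -2.6108] t 7.8667 tool z [-0.0079  0.0002 -1.    ]
0.009797960614949888
```

Gripped. Lift along the arc to about 0.36 rad first.

```bash
python3 -m crank '[[-1,[0,2,-8],[0,0,0]],[-1,[0,3,-9],[0,0,0]],[-1,[0,3,-9],[0,0,0]],[-1,[0,4,-9],[0,0,0]],[-1,[0,4,-9],[0,0,0]],[-1,[0,4,-8],[0,0,0]],[-1,[0,4,-7],[0,0,0]]]';cat >>h.py <<'E'
H0=np.array([.7470,-.0319,.126])
def theta():
    s,p,r=now();d=B.inv().apply(p-H0);print("tcp rel hinge",d,"rad",np.hypot(d[0],d[2]),"theta",np.arctan2(d[2],-d[0])-.2395,"F",s["ft_force"],"open",s["opening"],"t",s["time"],"tool z",r.apply([0,0,1]),"v",np.abs(s["joint_velocities"]).max())
E
python3 -c "
from h import *
theta()"
```

```text
time: 8.45
position: [0.6, -0.0012, 0.225]
tcp_rot: [-0.008, 0.775, 0.632, -0.004]
ft_force: [3.4, 1.9, -14.7]
opening: 0.0096
tcp rel hinge [-0.1501  0.0004  0.099 ] rad 0.17983680012506342 theta 0.34356060503682356 F [  3.372    1.9382 -14.6665] open 0.009614285083074811 t 8.45 tool z [-0.0172  0.0072 -0.9998] v 0.1994029020472084
```

```bash
python3 -m crank '[[-1,[0,4,-7],[0,0,0]],[-1,[0,3,-4],[0,0,0]],[-1,[0,0,0],[0,0,0]],[-1,[0,0,0],[0,0,0]]]';python3 - <<'E'
from h import *
import cv2
theta()
c=lambda im,x,y,w,h,k:cv2.resize(im[y:y+h,x:x+w],None,fx=k,fy=k,interpolation=cv2.INTER_CUBIC)
t=robot.read_camera("top");s=robot.read_camera("scene")
cv2.imwrite("pics/t3.png",t);cv2.imwrite("pics/s3.png",s)
a=c(t,200,190,160,60,5);b=c(s,280,130,160,60,5)
cv2.imwrite("pics/c3.png",np.vstack([a,b]))
theta()
E
```

```text
time: 8.78
position: [0.6075, -0.0028, 0.2366]
tcp_rot: [-0.009, 0.775, 0.632, -0.005]
ft_force: [2.6, 1.7, -14.3]
opening: 0.0095
tcp rel hinge [-0.1425  0.0003  0.1106] rad 0.18035897001498716 theta 0.42073678593075964 F [  2.5934   1.7237 -14.2668] open 0.009464440376117472 t 8.7833 tool z [-0.0199  0.0083 -0.9998] v 0.007508600568313774
tcp rel hinge [-0.1426  0.0004  0.1104] rad 0.18035719620785906 theta 0.41916969013463473 F [  1.8167   1.5426 -13.8006] open 0.009713942791237135 t 8.8833 tool z [-0.0199  0.0082 -0.9998] v 0.003647247618643325
```

View pics/c3.png

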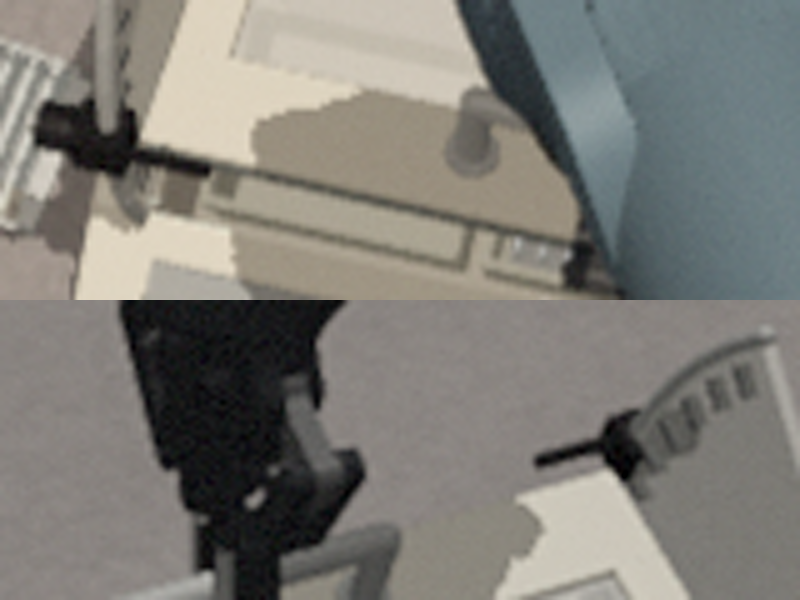

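The top crop shows the lid's front edge running from (228,218.6) as a dark front-face band, with the blade tip at (242,224). In the scene the lid's front-left corner is at (400.6,164) and the tip at (387.5,162.5). The pointer is unmoved. I'll triangulate both.

Run:
```python
from h import *
T=cam("top");S=cam("scene")
def rep(n,X,off=0):
    d=B.inv().apply(X-H0);print(n,d,"rad",np.hypot(d[0],d[2]),"ang",np.arctan2(d[2],-d[0])-off)
X,r=tri([(T,228,218.6),(S,400.6,164)]);rep("corner",X,.0306);print(r)
X,r=tri([(T,242,224),(S,387.4,162.5)]);rep("tip",X);print(r)
# single-view angles, with known lateral plane / radius
def at(n,uv,rad,off=0):
    def g(q):
        o,d=ray(cam(n),*uv);e=B.inv().apply(o+q[0]*d-H0);return [-e[0]-rad*np.cos(q[1]+off),e[2]-rad*np.sin(q[1]+off)]
    s=least_squares(g,[1.,.45]);o,d=ray(cam(n),*uv);return s.x[1],B.inv().apply(o+s.x[0]*d-H0)
for n,c,t in(("top",(228,218.6),(242,224)),("scene",(400.6,164),(387.4,162.5))): print(n,at(n,c,.1961,.0306),at(n,t,.205))
# predicted pixels for lid corner/tip at several angles
def px(m,e):
    c=m["R"]@(H0+B.apply(e))+m["t"];return np.array([m["fx"]*c[0]/c[2]+m["cx"],m["fy"]*c[1]/c[2]+m["cy"]])
for a in(.40,.42,.44,.46): print(a,[px(m,[-.1961*np.cos(a+.0306),.175,.1961*np.sin(a+.0306)]) for m in(T,S)],[px(m,[-.205*np.cos(a),.147,.205*np.sin(a)]) for m in(T,S)])
```

```text
corner [-0.1785  0.1733  0.0799] rad 0.19555311450355037 ang 0.3904950642122195
[np.float64(0.0005454620745163126), np.float64(0.0005454620745164457)]
tip [-0.1829  0.1458  0.0885] rad 0.20318033820965914 ang 0.45041185328686284
[np.float64(0.00026411001871086713), np.float64(0.00026411001871088323)]
top (np.float64(0.3981494138118239), array([-0.1784,  0.1734,  0.0815])) (np.float64(0.4641547032721327), array([-0.1833,  0.145 ,  0.0918]))
scene (np.float64(0.3860185527340981), array([-0.1793,  0.1732,  0.0794])) (np.float64(0.4333787300499879), array([-0.186 ,  0.1483,  0.0861]))
0.4 [array([227.1302, 218.3082]), array([401.8478, 162.8941])] [array([241.2342, 227.5305]), array([385.8202, 164.8624])]
0.42 [array([226.9871, 217.1438]), array([402.4885, 161.6744])] [array([241.1191, 226.4079]), array([386.4096, 163.5388])]
0.44 [array([226.8555, 215.935 ]), array([403.1526, 160.4814])] [array([241.0155, 225.238 ]), array([387.0232, 162.2417])]
0.46 [array([226.7356, 214.6818]), array([403.8402, 159.3156])] [array([240.9236, 224.0206]), array([387.6608, 160.9719])]
```

```bash
python3 -m crank '[[-1,[0,3,-4],[0,0,0]],[-1,[0,3,-3.5],[0,0,0]],[-1,[0,0,0],[0,0,0]],[-1,[0,0,0],[0,0,0]],[-1,[0,0,0],[0,0,0]]]';python3 - <<'E'
from h import *
import cv2
theta()
t=np.mean([robot.read_camera("top") for _ in range(4)],0);s=np.mean([robot.read_camera("scene") for _ in range(4)],0)
np.savez("im4.npz",t=t,s=s)
c=lambda im,x,y,w,h,k:cv2.resize(im[y:y+h,x:x+w],None,fx=k,fy=k,interpolation=cv2.INTER_CUBIC)
a=c(t,210,205,80,30,10);b=c(s,360,145,80,30,10)
cv2.imwrite("pics/c4.png",np.clip(np.vstack([a,b]),0,255).astype(np.uint8))
theta()
E
```

```text
time: 9.3
position: [0.6108, -0.0035, 0.241]
tcp_rot: [-0.012, 0.775, 0.632, -0.008]
ft_force: [2.6, 2.0, -14.5]
opening: 0.0101
tcp rel hinge [-0.1391  0.0003  0.115 ] rad 0.1804835023631732 theta 0.45132871396985913 F [  2.5613   1.9709 -14.4688] open 0.010102852617390634 t 9.3 tool z [-0.0277  0.0092 -0.9996] v 0.0059014531296829814
tcp rel hinge [-0.139   0.0003  0.1151] rad 0.1804553743430644 theta 0.45232267040145385 F [  2.2164   2.773  -15.5283] open 0.009957107615369743 t 9.7 tool z [-0.0272  0.0091 -0.9996] v 0.001542517731291124
```

View pics/c4.png

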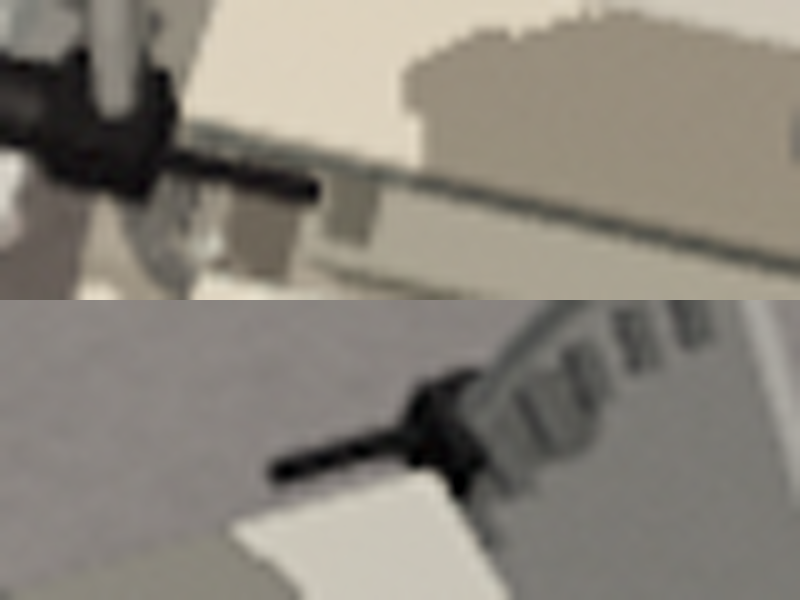

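```bash
cat > meas.py <<'E'
from h import *
def at(n,uv,rad,off=0):
    o,d=ray(cam(n),*uv)
    def g(q):
        e=B.inv().apply(o+q[0]*d-H0);return [-e[0]-rad*np.cos(q[1]+off),e[2]-rad*np.sin(q[1]+off)]
    return least_squares(g,[1.,.45]).x[1]
def dark(im,c,r0,r1):
    p=im[r0:r1+1,c].mean(-1);bg=np.interp(np.arange(len(p)),[0,len(p)-1],[p[0],p[-1]]);w=np.clip(bg-p,0,None);return r0+(w*np.arange(len(p))).sum()/w.sum()
def edge(im,c,r0,r1):
    g=np.abs(np.diff(im[r0:r1+1,c].mean(-1)));return r0+.5+(g**2*np.arange(len(g))).sum()/(g**2).sum()
def run(f):
    z=np.load(f);t,s=z["t"],z["s"];L=lambda x,x0,y0,x1,y1:y0+(x-x0)*(y1-y0)/(x1-x0)
    def rep(lab,n,cols,fn,guess,hw,rad,off=0,im=None):
        R=[fn(im,c,int(round(guess(c)))-hw,int(round(guess(c)))+hw) for c in cols];P=np.polyfit(cols,R,1)
        A=[at(n,(c,np.polyval(P,c)),rad,off) for c in cols];print(lab,n,"ends",A[0],A[-1],"mean",np.mean(A),"fit rms",np.std(R-np.polyval(P,cols)));return np.mean(A)
    bt=rep("blade","top",range(230,241),dark,lambda x:L(x,229,221,241,223.8),4,.205,im=t)
    bs=rep("blade","scene",range(389,398),dark,lambda x:L(x,388,162,400,158.7),4,.205,im=s)
    return t,s,rep,L,bt,bs
E
python3 - <<'E'
from meas import *
t,s,rep,L,bt,bs=run("im4.npz")
lt=rep("lid mid","top",range(255,288),dark,lambda x:L(x,253,222.8,288,231),3,.196,im=t)
le=rep("lid top edge(grad)","top",range(255,288),edge,lambda x:L(x,253,221.8,288,230),1,.1961,.0306,im=t)
ls=rep("lid top edge","scene",range(386,401),edge,lambda x:L(x,384,167.5,402,162.5),2,.1961,.0306,im=s)
print("pointer-lid: top",bt-lt,bt-le,"scene",bs-ls)
for c in(260,275):print(t[215:236,c].mean(-1).round())
print(s[155:172,392].mean(-1).round())
E
```

```text
blade top ends 0.47105849090947693 0.46955968640138473 mean 0.47030936839204923 fit rms 0.1951994014995907
blade scene ends 0.4388289385715844 0.43640531204843447 mean 0.4376183715601617 fit rms 0.07450192928355903
lid mid top ends 0.4462013533475017 0.44062900598001187 mean 0.44341963287750197 fit rms 0.05966011390229263
lid top edge(grad) top ends 0.4330533419372485 0.4268550044099531 mean 0.42995953743189586 fit rms 0.08701223345128928
lid top edge scene ends 0.4262330681589014 0.4276178510123301 mean 0.42692321437731545 fit rms 0.13973619928563621
pointer-lid: top 0.026889735514547264 0.04034983096015338 scene 0.010695157182846249
[140. 140. 140. 141. 141. 141. 140. 141. 134.  99.  86. 132. 160. 160.
 161. 160. 160. 160. 160. 154. 131.]
[141. 140. 140. 139. 141. 138. 140. 140. 140. 141. 141. 138. 113.  82.
 114. 153. 160. 160. 160. 160. 160.]
[133. 131. 134. 126.  91.  26.  14.  91. 128. 144. 182. 198. 195. 196.
 196. 196. 196.]
```

The first pictures (lid shut) give a cleaner background for the blade, so I'll use those for the pointer.

Run:
```python
from meas import *
import cv2
np.savez("im0.npz",t=cv2.imread("pics/top0.png").astype(float),s=cv2.imread("pics/scene0.png").astype(float))
run("im0.npz")
z=np.load("im0.npz");z4=np.load("im4.npz")
print(z["t"][214:232,230:243].mean(-1).astype(int));print(z4["t"][214:232,230:243].mean(-1).astype(int))
print(z["s"][152:170,386:400].mean(-1).astype(int))
```

```text
blade top ends 0.46516823007150737 0.46508299895985994 mean 0.46512561242275957 fit rms 0.049179070854525865
blade scene ends 0.44539233155234836 0.4458703080711173 mean 0.4456309219773897 fit rms 0.05071356626330082
[[126 124 124 133 171 147 100 193 207 209 208 207 207]
 [125 125 126 145 187 146 118 197 209 208 208 208 207]
 [121 125 124 146 186 135 138 200 208 208 207 207 207]
 [124 120 123 152 170 117 167 203 207 208 207 208 209]
 [122 122 134 171 148 105 191 206 208 207 208 208 208]
 [108 117 145 188 146 116 196 208 207 208 208 209 208]
 [ 54  80 121 166 119 120 189 205 207 208 209 208 208]
 [ 24  22  28  60  49  93 143 176 184 187 197 205 207]
 [ 22  12  18  27  23  23  26  29  61 103 139 177 195]
 [ 79  79 103  60  31  25  13  22  16  26  22   5 157]
 [128 133 163 112 107 145 128  95  61  30  27  24 174]
 [141 156 177 130 168 204 193 175 161 154 128 120 196]
 [146 169 161 110 192 206 208 209 207 209 193 190 204]
 [147 181 147 110 195 208 208 208 208 207 208 208 207]
 [148 187 139 111 198 209 209 208 208 208 208 208 208]
 [157 177 132 126 183 193 190 190 205 208 209 210 208]
 [1
[... 1461 characters left out ...]
4 134 131 132 133 125 113 109  97  77  56  34  28]
 [132 137 127 118 112 108  86  65  44  25  24  18  23  17]
 [127 111  95  79  54  40  25  15  14  17  15  33  46  46]
 [107  57  24  19  22  19  10  32  48  84  99 105 107 114]
 [100  31  14  20  39  67  88 106 110 124 136 135 133 132]
 [120  80  77  98 105 114 129 136 132 131 130 128 132 131]
 [132 119 118 132 131 133 132 130 129 128 128 128 128 133]
 [128 128 130 127 128 132 132 131 130 128 129 130 129 132]
 [131 127 130 129 130 130 129 128 126 129 127 131 131 132]
 [131 133 132 133 132 130 130 127 131 129 129 128 130 129]
 [134 134 133 132 134 131 132 131 132 131 129 130 131 121]
 [136 135 134 133 133 132 131 134 131 130 130 133 136 114]]
```

Both views now agree: pointer minus lid is 0.022 (top) and 0.019 (scene). Raise by 0.02 rad, about 3.6 mm at the handle.

```bash
python3 -m crank '[[-1,[0,3,-3.5],[0,0,0]],[-1,[0,0,0],[0,0,0]],[-1,[0,0,0],[0,0,0]],[-1,[0,0,0],[0,0,0]]]'
cat > m2.py <<'E'
from meas import *
theta()
t=np.mean([robot.read_camera("top") for _ in range(4)],0);s=np.mean([robot.read_camera("scene") for _ in range(4)],0);np.savez("im5.npz",t=t,s=s)
t,s,rep,L,bt,bs=run("im5.npz")
lt=rep("lid mid","top",range(257,284),dark,lambda x:L(x,253,222,288,230.2),3,.196,im=t)
ls=rep("lid top edge","scene",range(388,401),edge,lambda x:L(x,384,166.5,402,161.5),2,.1961,.0306,im=s)
print("diff",.4651-lt,.4456-ls);theta()
print(t[212:236,270].mean(-1).round(),s[155:172,392].mean(-1).round(),s[155:172,396].mean(-1).round())
E
python3 m2.py
```

```text
time: 10.03
position: [0.6148, -0.0044, 0.2463]
tcp_rot: [-0.011, 0.775, 0.632, -0.007]
ft_force: [2.6, 2.4, -13.8]
opening: 0.0099
tcp rel hinge [-0.135   0.0003  0.1203] rad 0.18085817475848084 theta 0.4884018842878785 F [  2.6417   2.4304 -13.7738] open 0.009907141190053844 t 10.0333 tool z [-0.0256  0.008  -0.9996] v 0.005816376163451992
blade top ends 0.46421709594173916 0.46402402537128745 mean 0.46412055908237787 fit rms 0.07191866366731159
blade scene ends 0.44469400586187047 0.4443846114982263 mean 0.44453953904761623 fit rms 0.043812925688617776
lid mid top ends 0.47823471156778635 0.47326415786040166 mean 0.4757527320417092 fit rms 0.09032805353405544
lid top edge scene ends 0.4597859811954357 0.4561292402606034 mean 0.45796028373942466 fit rms 0.24810757480724568
diff -0.01065273204170919 -0.01236028373942466
tcp rel hinge [-0.1355  0.0003  0.1198] rad 0.18083366166980236 theta 0.4843847405274237 F [  0.7825   1.5305 -12.9941] open 0.009943491513500225 t 10.4333 tool z [-0.0266  0.0083 -0.9996] v 0.0010818413578597076
[139. 139. 140. 139. 139. 140. 141. 139. 140. 140. 142. 138. 109.  76.
 122. 161. 161. 161. 161. 161. 160. 160. 161. 161.] [133. 132. 132. 125.  90.  25.   9.  96. 176. 199. 196. 195. 195. 195.
 194. 196. 194.] [131. 134. 121.  79.  23.   6. 113. 181. 199. 195. 195. 194. 194. 194.
 194. 194. 195.]
```

It overshot by about 0.011; image and kinematic changes both read 0.032, so they agree. Target kinematic theta is about 0.473, so lower it slightly.

```bash
python3 -m crank '[[-1,[0,-1,1.3],[0,0,0]],[-1,[0,0,0],[0,0,0]],[-1,[0,0,0],[0,0,0]],[-1,[0,0,0],[0,0,0]]]'; python3 m2.py
```

```text
time: 10.77
position: [0.6135, -0.0041, 0.2446]
tcp_rot: [-0.011, 0.775, 0.632, -0.007]
ft_force: [1.2, 2.0, -12.8]
opening: 0.0098
tcp rel hinge [-0.1364  0.0003  0.1186] rad 0.18077461691735192 theta 0.4763234704291724 F [  1.159    1.9664 -12.7745] open 0.009800951163958047 t 10.7667 tool z [-0.0259  0.0081 -0.9996] v 0.0014043779366940449
blade top ends 0.46308280404474167 0.46411877924803707 mean 0.4636009932717337 fit rms 0.06045981819862191
blade scene ends 0.442223755117389 0.4415025332237265 mean 0.4418636485320475 fit rms 0.048129918240036616
lid mid top ends 0.4674218307590308 0.4633424845161758 mean 0.4653843569771652 fit rms 0.05883365726457405
lid top edge scene ends 0.45682739075555284 0.45473239782182834 mean 0.4557818710263738 fit rms 0.21261016896662194
diff -0.0002843569771651677 -0.010181871026373801
tcp rel hinge [-0.1364  0.0003  0.1187] rad 0.18078917127273236 theta 0.47642198792028906 F [  1.8301   2.1284 -12.4795] open 0.009755556910451468 t 11.1667 tool z [-0.026   0.0081 -0.9996] v 0.0008095729447667576
[140. 141. 139. 140. 139. 140. 140. 141. 139. 141. 140. 140. 133.  99.
  87. 131. 160. 160. 161. 161. 160. 160. 161. 162.] [134. 131. 133. 126.  89.  22.  10.  88. 154. 186. 196. 196. 194. 195.
 195. 195. 195.] [134. 134. 122.  78.  28.   7.  99. 165. 192. 197. 195. 195. 195. 195.
 195. 194. 195.]
```

Run:
```python
from meas import *
import cv2
z=np.load("im5.npz");t,s=z["t"],z["s"]
for n,im in(("im4",np.load("im4.npz")["s"]),("im5",s)):
    A=[]
    for c in range(388,399):
        p=im[:,c].mean(-1);r=next(r for r in range(160,172) if p[r]<163<=p[r+1]);A.append(at("scene",(c,r+(163-p[r])/(p[r+1]-p[r])),.1961,.0306))
    print(n,np.mean(A),np.std(A))
theta()
cv2.imwrite("pics/f.png",np.hstack([cv2.resize(np.clip(i,0,255).astype(np.uint8)[80:360],(400,175)) if 0 else np.clip(i,0,255).astype(np.uint8)[90:360,130:530] for i in(t,s)]))
```

```text
im4 0.4261746501166675 0.0013013692718521703
im5 0.44869099896414877 0.002303460781748901
tcp rel hinge [-0.1364  0.0003  0.1187] rad 0.18078917127273236 theta 0.47642198792028906 F [  1.8301   2.1284 -12.4795] open 0.009755556910451468 t 11.1667 tool z [-0.026   0.0081 -0.9996] v 0.0008095729447667576
```

View pics/f.png

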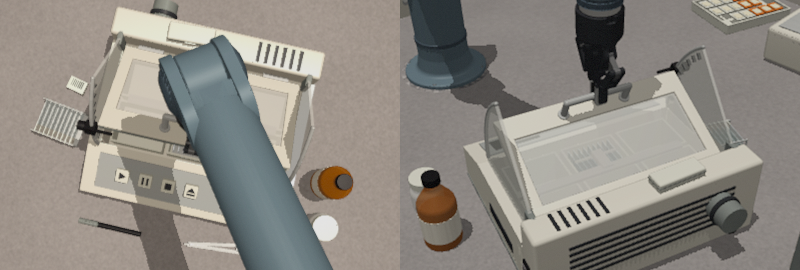

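The lid is level with the pointer to within 0.000 rad (top view) and 0.003 rad (scene view). The bystanders are in place and the arm is still, so I'm handing in.

```bash
python3 -c "
from h import *
robot.job_done();theta()"
```

```text
the job is handed in; nothing more can be done
the job is handed in; nothing more can be done
```

With the lid shut I pressed and released the pause key, then the lid-release key. I then gripped the handle, lifted the lid to the pointer, and handed the job in with the gripper holding it there at about 11.2 s.

**Keys:** both went down to their hard stops, felt as a sharp rise in force (about 59 N on pause, 38 N on lid-release). I pushed pause harder than needed, through the fingertips. A wrist picture afterwards showed all four keys up. Start and stop were not touched.

**Lid against pointer:** the pointer measured 0.465 rad from the top camera and 0.446 from the scene camera. The lid measured 0.465 and 0.449. The two cameras disagree by about 0.02 in absolute angle, but in each view the lid is level with the pointer to within about 0.003 rad.
- **Overshoot:** on the way the lid went about 0.01 rad past the pointer, and I lowered it back.
- **Disagreement:** the first scene-camera edge fit said the lid was 0.010 rad too high. Part of that fit was picking up the blade; a cleaner half-level fit gave the 0.003.

**Hold and surroundings:** the lid angle did not change over the last 0.4 s. The pointer was where it started. The bystanders looked undisturbed in the last picture, though the arm hid part of the forceps in the top view.

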